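Start up the doll curing cabinet and load it

TASK

First test the curing cabinet's safety trip: press the yellow test button down until the red-knobbed lever drops, then lift the lever all the way back up. Next stand every small red doll upright in the aluminium tray, one to a cell, while the tray is still outside, and then slide the loaded tray, which has a blue grip, under the guide lips and fully home against the back of the cabinet. Leave the gilded doll, the cork cone and the wooden dowel where they are.

Things in the scene. Friction and masses are not known exactly. Their poses are not given: they have to be found in the camera images.
- cabinet: Fixed green curing cabinet, white roof, no floor: the tray slides in on the cart top. Origin, at cart-top height, is where the tray's origin lies when fully home; +x is the way in, z up. Roof spans x -68 to +80, y -124 to +124 mm, underside 100 and top 125 mm up. Side walls' inner faces at y = +-114, back stop at x = +68 mm. The trip lever is on the +y side at x = 0.
- mouth (a point): Middle of the cabinet's mouth at cart-top height (cabinet x = -68 mm). Steel lips along both walls, 11 to 15 mm up, reach in to y = +-104 mm, over the tray's flanges. Flared lead-ins 20 mm high widen from y = +-114 at the mouth to about +-131 mm, 35 mm ahead of it (cabinet axes).
- button: Yellow round test button, 30 mm across, goes straight down 8 mm at about 4 to 7 N. Linked to the lever: pressed 8 mm it drops the lever 0.7 rad, in proportion; it stays down until the lever is lifted, which raises it. Origin on its axis 20 mm below its top face, moving with it.
- button_top (a point): Centre of the button's top face, 158 mm above the cart top when up, 150 mm when down; it sits in a black housing 50 x 50 mm whose top is 143 mm up, at cabinet x = -30, y = +75 mm.
- lever (a joint): Angle of the trip lever: 0 = fully up (armed, 0.35 rad above level), 0.7 = fully dropped (0.35 rad below level). A light friction hinge (about 1 N at the knob); stays where it is left.
- lever_knob (a point): Centre of the lever's red knob: a cylinder 18 mm in diameter, 26 mm long, lying along the cabinet's x axis; its flat ends can be pinched from above. 90 mm from the hinge; the lever's rod is 8 mm thick and points to the cabinet's +y.
- lever_hinge (a point): Point on the lever's hinge axis, 100 mm above the cart top; the axis runs along the cabinet's x. The lever swings in the upright plane across it.
- tray: Loose aluminium tray, 0.35 to 0.6 kg, on the cart top. Origin: centre of the box's underside; +x is the end that goes in first, z up. Box 136 (x) x 202 (y) mm, 28 mm high, walls, dividers and floor 4 mm, 2 x 3 cells about 62 mm square, centred at x = +-33, y = -66, 0, +66 mm. Flanges 6 mm thick along the sides reach y = +-111 mm.
- tray_grip (a point): Middle of the tray's blue grip, 25 mm above the tray's underside: an upright block 32 mm long (tray x), 14 mm thick (tray y), 5 to 45 mm up, at tray x = -128, y = 0 mm. It stands on a tongue 50 mm wide, 6 mm thick, that runs back from the box to tray x = -148 mm.
- gilded: Gilded (brass-coloured) finished doll, 87 mm tall, 78 mm across, standing loose; leave it alone. Origin at the centre of its foot.
- cone: Loose cork cone 48 mm across, 55 mm tall; leave it alone. Origin at the centre of its underside.
- dowel: Loose wooden knock-out dowel 120 x 16 x 16 mm lying down; leave it alone. Origin at the centre of its underside.
- doll1: Another doll just like doll0 (may be absent).
- doll2: Another doll just like doll0 (may be absent).
- doll3: Another doll just like doll0 (may be absent).
- doll4: Another doll just like doll0 (may be absent).
- doll0: Small red-lacquered doll without a face (three to five of doll0..doll4 are there), squat, 58 mm tall, 40 to 85 g, heaviest low down, loose on the cart top. Origin at the centre of its foot, z up through its head. Belly 52 mm across up to 20 mm high, narrowing to a straight-sided round head 30 mm across from 30 to 51 mm, domed above; yellow bands round belly and neck.
Mind the look-alikes: they are no part of the job. Leave any green look-alike of the doll2 alone.

How it is judged:
By the outcome, as a careful person would: the job done as asked, in the order asked, and still so for the second after the job is handed in, with the robot touching nothing.
Of doll0, doll1, doll2, doll3, doll4 only 3 to 5 are there at a start; the rules pass over those that are not, and their reading is None.
At some moment in a run one of doll0, doll1, doll2, doll3, doll4 may be knocked a few centimetres aside while the robot is not near it.
Once in a run the grip may slacken for a moment while it holds something.
It also fails if it takes over 210 s, if anything falls off the work surface, if the arm or the gripper's body presses on something with over 40 N, if the wrist force passes 120 N, or if a joint passes its speed limit or range.

ROBOT

A 6-joint arm with a two-finger parallel gripper is mounted at the origin on the work surface. World frame = base frame: x ahead of the robot, y to its left, z up, the work surface at z = 0. Lengths are in m, angles in rad, forces in N, time in s.
With the tool pointing down it reaches from about 0.35 to 0.975 m from the base axis. Payload 4.9 kg.
Tool frame: the origin (TCP) lies where the fingers leave the gripper's body, on its centre line; the fingertips stand 73 mm ahead of it and the grasp point (between the pads) lies 54 mm ahead of it; z points along the fingers, y is the direction in which the jaws open and shut (so a half turn about z gives the same grasp; the last joint's range is limited). The gripper opens to 85 mm and grips with 20 to 120 N. Pads are 22 mm wide; open, the fingers measure 114 mm over their backs; the gripper's body (76 mm by 85 mm) begins 54 mm behind the grasp point. The pads swing forward as they close: fully open they stand 13 mm farther back than shut.
Start: joints at [1.067, 0.053, 1.613, -0, 1.476, -0.119], TCP at [0.235, 0.579, 0.304] pointing down, gripper open.
Joint ranges: [-3.01, 3.01], [-1.01, 2.22], [0.06, 2.58], [-1.02, 4.17], [0.09, 2.62], [-3.14, 3.14]. Speed limits (rad/s): [2.57, 2.57, 3.14, 3.14, 3.14, 3.14].

INTERFACE

Orientations are given as a rotation vector (axis times angle).
In Python, from station import monitor, vision, workorder gives the robot as it stands.
- The arm moves only by the tool arm_command, never from a script. Its argument "rows" is text: rows parted by semicolons, each of 6 numbers parted by spaces: the shift along the world's x, y, z in mm, then the turn, a rotation vector about the world's x, y, z in degrees. In form: tx ty tz wx wy wz; .... A call has 1 to 12 rows; each row is the pose to reach, as a shift and turn from the pose measured when the call began; what a row does not reach only later rows make up. A row lasts 1/8 s, in which the tool goes at most 62.5 mm and 10.7 degrees, less where a joint would pass 70% of its speed; a pose out of reach is approached as far as the arm can. A call with a gripper value outside its range is refused whole. "jaw" is the opening, from 0 (shut) to 1 (fully open), set as the call begins (left out, the last holds). The fingers move at their own pace and stop on an object; "squeeze" is the grip in N (left out, the last holds). Time passes only in rows, so rows that repeat a pose let the fingers close. It gives the time, the measured TCP pose, the force and the opening at its end, in the units of the state.
- monitor.get_obs(): the state, without advancing time (a new reading comes with each control period).
- vision.get_image(name): name is "side" or "top"; returns a dict with "frame" (384x512x3 uint8, red, green, blue), "vfov" (degrees; the focal length in pixels is half the picture's height over the tangent of half this angle, whatever the lens; pixels are square), "cx", "cy" (the principal point, pixels), "R" (3x3) and "t" (3): a world point X has camera coordinates R X + t. Camera axes: x right, y down, z forward; pixel columns grow to the right and rows downward; lengths in m; the calibration is good to about 2 mm. A picture is of the moment at which its call begins. There is no depth.
- workorder.finish_job(): hands the job in, once; it reports no verdict.
The state is a dict: "t": time; "q": joint angles; "dq": joint speeds; "effort": joint torques, N m; "tool_pos": TCP position; "tool_rot": TCP orientation; "contact_force": force on the tool from outside, world axes, zero at the start; "wrist_torque": the same for the moment, N m; "opening": finger opening in m.
Only numpy, scipy, OpenCV 4.12 (cv2) and the standard library are available. Lean on these libraries where they do the work, as an engineer would, in place of code of your own. Each camera call takes 0.05 s, during which the arm holds its last target. There are 200 camera calls.

## Working session

There is one attempt and no reset: what is moved stays moved. The work goes in short steps, Python scripts to look and compute and a tool call to move; the robot and the scene stay as the last step left them, time stands still between calls to the robot, and variables do not carry over. Pictures are saved under pics/ and viewed, about 12 in all and at most 16, crops included, and the job is handed in when it is done.

Besides the shell and the picture viewer there is one more tool, called after "Request:" as name(argument=value, ...), one argument or row to a line, values as JSON. arm_command: Moves the arm, as the interface text tells. Its arguments: {"type":"object","properties":{"rows":{"type":"string"},"jaw":{"type":"number"},"squeeze":{"type":"number"}},"required":["rows"]}

```bash
ls; mkdir -p pics; cat > h.py <<'E'
import numpy as np, cv2
from station import monitor, vision, workorder
def snap(name,fn=None):
    im=vision.get_image(name)
    if fn: cv2.imwrite('pics/'+fn,cv2.cvtColor(im['frame'],cv2.COLOR_RGB2BGR))
    return im
def K(im):
    f=im['frame'].shape[0]/2/np.tan(np.radians(im['vfov'])/2); return f
def ray(im,u,v):
    d=np.array([(u-im['cx'])/K(im),(v-im['cy'])/K(im),1.]); R=np.array(im['R']);t=np.array(im['t'])
    return -R.T@t, R.T@d
def plane(im,u,v,z):
    c,d=ray(im,u,v); return c+d*(z-c[2])/d[2]
def proj(im,X):
    p=np.array(im['R'])@np.array(X)+np.array(im['t']); return K(im)*p[0]/p[2]+im['cx'],K(im)*p[1]/p[2]+im['cy']
E
python3 - <<'E'
from h import *
for n in('top','side'):
    im=snap(n,n+'0.png'); print(n,im['vfov'],im['cx'],im['cy'],K(im),-np.array(im['R']).T@im['t'],np.round(im['R'],3).tolist(), [k for k in im])
print(monitor.get_obs())
E
```

```text
pics
top 53.30224917736227 261.1303045101963 193.4028119566679 382.56214514110974 [ 0.52255969 -0.01153061  1.09539456] [[0.011, -1.0, 0.018], [-0.999, -0.012, -0.031], [0.031, -0.018, -0.999]] ['frame', 'vfov', 'cx', 'cy', 'R', 't']
side 50.351333688778354 255.32494172503417 196.59921936265442 408.47096368119963 [ 0.18013229 -0.82063578  0.61000944] [[0.899, -0.437, -0.026], [-0.238, -0.438, -0.867], [0.368, 0.785, -0.498]] ['frame', 'vfov', 'cx', 'cy', 'R', 't']
{'t': 0.1, 'q': array([ 1.06699996e+00,  5.32910997e-02,  1.61420158e+00,  3.49681946e-05,
        1.47601200e+00, -1.19017987e-01]), 'dq': array([-1.19419192e-03,  8.55428948e-05, -1.47915682e-03, -1.13446834e-03,
        3.44963890e-03,  7.53005574e-04]), 'effort': array([ 5.91390744e-04, -3.94897449e+01, -3.71365821e+01, -8.08914024e-05,
        3.91437105e-03, -6.92543409e-07]), 'tool_pos': array([0.23438188, 0.5789051 , 0.30275886]), 'tool_rot': array([-6.00573357e-01, -3.08302112e+00,  2.84163426e-03]), 'contact_force': array([ 0.12421865,  0.4826441 , -0.28530807]), 'wrist_torque': array([-0.00609448,  0.03109531,  0.00988056]), 'opening': 0.08556142501882864}
```

View pics/top0.png

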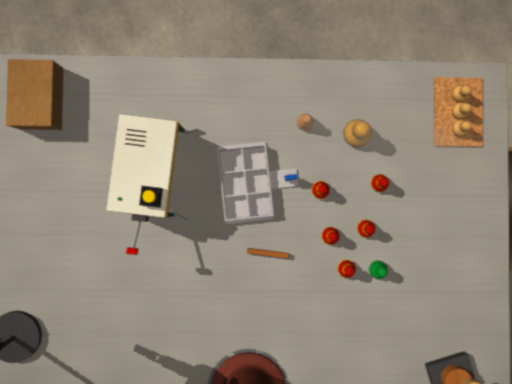

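View pics/side0.png

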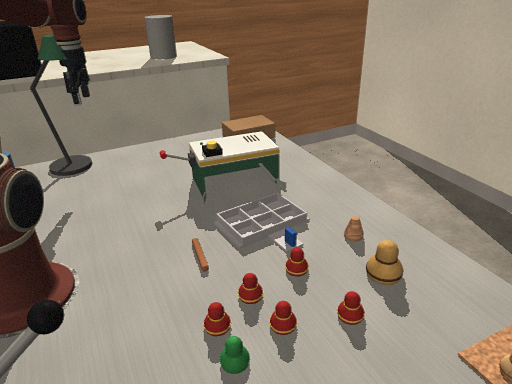

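Top view: five red dolls at (321,190), (381,183), (331,236), (367,229) and (347,269). The look-alikes are the green doll (379,270), the gilded doll (357,132), pawn figures on the cork board (462,110) and the cork cone (305,121). The cabinet roof is at (143,165), the yellow button at (149,197), the lever knob at (132,251), and the tray at (246,182) with its blue grip at (290,177).

```bash
cat > m.py <<'E'
from h import *
def mask(im,lo,hi): return cv2.inRange(cv2.cvtColor(im['frame'],cv2.COLOR_RGB2HSV),np.array(lo),np.array(hi))
def redm(im): return mask(im,(0,170,60),(6,255,255))|mask(im,(172,170,60),(180,255,255))
def blobs(m,amin=20):
    n,l,s,c=cv2.connectedComponentsWithStats(m); return [(c[i],s[i]) for i in range(1,n) if s[i][4]>=amin]
def tri(i1,p1,i2,p2):
    (a,d),(b,e)=ray(i1,*p1),ray(i2,*p2); A=np.c_[d,-e]; k=np.linalg.lstsq(A,b-a,rcond=None)[0]
    return (a+d*k[0]+b+e*k[1])/2, np.linalg.norm(a+d*k[0]-b-e*k[1])
E
python3 - <<'E'
from m import *
T=snap('top');S=snap('side')
np.set_printoptions(precision=4,suppress=True)
for n,im in(('T',T),('S',S)):
    print(n,'red');[print(np.round(c,1),s[:5],plane(im,*c,0.028)[:2]) for c,s in blobs(redm(im))]
    print('blue');[print(np.round(c,1),s[:5],plane(im,*c,.04)) for c,s in blobs(mask(im,(100,120,60),(130,255,255)),8)]
    print('yel');[print(np.round(c,1),s[:5],plane(im,*c,.158)) for c,s in blobs(mask(im,(24,180,120),(34,255,255)),8)]
m=mask(T,(18,20,170),(34,110,255)); m[:, :90]=0;m[:,200:]=0
c=max(cv2.findContours(m,0,2)[0],key=cv2.contourArea);print('roof',cv2.contourArea(c))
P=np.array([plane(T,*p[0],.125)[:2] for p in c],np.float32); r=cv2.minAreaRect(P);print(r);
img=cv2.resize(cv2.cvtColor(T['frame'],cv2.COLOR_RGB2BGR)[105:285,95:315],None,fx=3.4,fy=3.2,interpolation=cv2.INTER_CUBIC);cv2.imwrite('pics/c1.png',img)
E
```

```text
T red
[380.7 182.6] [373 175  16  16 160] [ 0.5902 -0.3665]
[321.7 189.6] [313 182  16  16 148] [ 0.5684 -0.2005]
[367.  228.4] [359 221  16  16 151] [ 0.4613 -0.3282]
[331.2 235.7] [323 228  16  16 153] [ 0.4399 -0.2279]
[131.4 250.5] [127 248  10   6  57] [0.3936 0.3256]
[347.3 269.3] [339 261  16  17 150] [ 0.3472 -0.2734]
[239.8 373.4] [226 364  32  20 204] [0.0602 0.0222]
blue
[290.5 176.9] [285 175  12   5  53] [ 0.6021 -0.1114  0.04  ]
yel
[148.1 195.8] [142 190  13  13 130] [0.5426 0.247  0.158 ]
S red
[162.6 154.4] [160 151   6   8  38] [0.453  0.5253]
[296.5 254.6] [291 248  12  14 145] [ 0.5769 -0.1865]
[296.1 266.4] [286 259  21  14 191] [ 0.5545 -0.2218]
[249.6 287.7] [239 273  23  27 400] [ 0.435  -0.2358]
[351.7 299.7] [345 292  15  17 204] [ 0.5989 -0.3602]
[282.6 317.3] [270 301  26  30 491] [ 0.4557 -0.3377]
[216.1 318.5] [204 302  26  31 493] [ 0.3427 -0.2827]
[350. 313.] [338 302  26  19 273] [ 0.5744 -0.387 ]
blue
[289.9 236.1] [285 227  11  20 172] [ 0.5913 -0.131   0.04  ]
yel
roof 5028.5
((0.6215209364891052, 0.2760334312915802), (0.1486455351114273, 0.24931564927101135), 83.8100357055664)
```

View pics/c1.png

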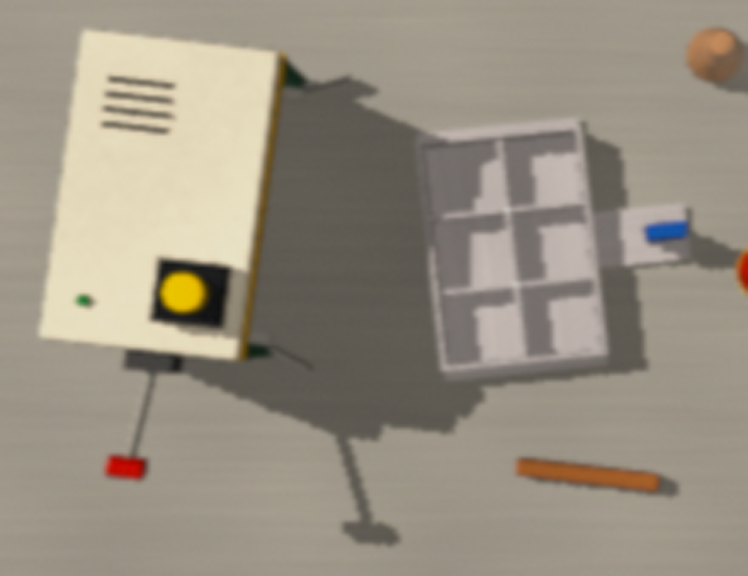

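Everything is identified: the choice of red dolls and tray is clear in the crop, and the roof rectangle measures 148.6 x 249 mm, which matches the description. Next I work out the tray, the knob and the tool yaw.

```bash
cat > geo.py <<'E'
from m import *
from scipy.spatial.transform import Rotation as Ro
np.set_printoptions(precision=4,suppress=True)
CAB=np.array([.6209,.2700]);CY=np.radians(83.8)
def cab(x,y): c,s=np.cos(CY),np.sin(CY); return CAB+np.array([c*x-s*y,s*x+c*y])/1000
def tool():
    o=monitor.get_obs();R=Ro.from_rotvec(o['tool_rot']).as_matrix()
    return o, R
def state(tgt=None,yaw=None):
    o,R=tool(); yd=np.degrees(np.arctan2(R[1,1],R[0,1]))
    print('t',round(o['t'],2),'pos',o['tool_pos']*1000,'jawdir deg',round(yd,2),'tilt',np.degrees(R[:2,2]),'F',o['contact_force'],'op',round(o['opening']*1000,1))
    if tgt is not None: print('move',np.array(tgt)*1000-o['tool_pos'][:len(tgt)]*1000)
    if yaw is not None: d=(yaw-yd+90)%180-90; print('turn z',d)
E
python3 - <<'E'
from geo import *
T=snap('top')
q=[(218,148.8),(266.2,142.5),(273.5,216.6),(225.3,223)]
P=np.array([plane(T,*p,.028)[:2] for p in q]);print(P,[np.linalg.norm(P[i]-P[i-1]) for i in range(4)])
r=cv2.minAreaRect(P.astype(np.float32));c=P.mean(0);g=plane(T,290.5,176.9,.043)[:2];d=c-g
print(r,'c',c,'grip',g,'dist',np.linalg.norm(d),'yaw',np.degrees(np.arctan2(d[1],d[0])))
k=plane(T,131.4,250.5,.131)[:2];print('knob',k,'in cab y',(np.array([-np.sin(CY),np.cos(CY)])@(k-CAB)),'x',np.array([np.cos(CY),np.sin(CY)])@(k-CAB))
b=cab(-30,75);print('button',b)
state([*b,.245],83.8)
E
```

```text
[[ 0.6791  0.0912]
 [ 0.6988 -0.0434]
 [ 0.4915 -0.0661]
 [ 0.4723  0.0679]] [np.float64(0.20815901369646944), np.float64(0.13604996862971963), np.float64(0.2084973711996229), np.float64(0.13530154876743294)]
((0.5855135321617126, 0.01221323013305664), (0.2125837653875351, 0.13597798347473145), 6.4347028732299805) c [0.5854 0.0124] grip [ 0.6019 -0.1111] dist 0.12460457823861003 yaw 97.58603332631789
knob [0.4062 0.2932] in cab y 0.21596328377534968 x -0.00015884943078596546
button [0.5431 0.2483]
t 0.25 pos [234.4844 579.0849 303.2595] jawdir deg 67.95 tilt [-0.0282 -0.0546] F [ 0.6353  0.0758 -0.9472] op 85.6
move [ 308.6143 -330.8095  -58.2595]
turn z 15.845479691906306
```

Request:
arm_command(
  rows="40 -40 0 0 0 2; 80 -85 0 0 0 4; 120 -130 0 0 0 6; 160 -172 0 0 0 8; 200 -214 0 0 0 10; 240 -257 0 0 0 12; 280 -300 0 0 0 14; 308 -331 0 0 0 16; 308 -331 -20 0 0 16; 308 -331 -45 0 0 16; 308 -331 -58 0 0 16; 308 -331 -58 0 0 16",
  jaw=0,
)

```text
t: 1.75
tool_pos: [0.5413, 0.2485, 0.2435]
tool_rot: [-0.164, -3.134, 0.003]
contact_force: [-0.6, -0.4, 0.1]
opening: -0.0004
```

```bash
python3 - <<'E'
from geo import *
state([*cab(-30,75),.223],83.8)
T=snap('top')
[print(np.round(c,1),plane(T,*c,0.028)[:2]) for c,s in blobs(redm(T))]
E
```

```text
t 1.75 pos [541.2931 248.4818 243.4838] jawdir deg 84.01 tilt [-0.1958 -0.1062] F [-0.5836 -0.4346  0.0997] op -0.4
move [  1.8056  -0.2064 -20.4838]
turn z -0.20615043219008555
[380.7 182.7] [ 0.59   -0.3665]
[321.7 189.7] [ 0.5682 -0.2005]
[367.  228.3] [ 0.4616 -0.3283]
[331.2 235.7] [ 0.44   -0.2278]
[347.2 269.2] [ 0.3475 -0.2732]
[ 95.  379.6] [0.0421 0.4169]
```

Request:
arm_command(
  rows="1 0 -6 0 0 0; 2 0 -10 0 0 0; 2 0 -12 0 0 0; 2 0 -14 0 0 0; 2 0 -16 0 0 0; 2 0 -18 0 0 0; 2 0 -19.5 0 0 0; 2 0 -20.5 0 0 0; 2 0 -21 0 0 0; 2 0 -21 0 0 0",
)

```text
t: 3.05
tool_pos: [0.5441, 0.2486, 0.2241]
tool_rot: [-0.164, -3.137, 0.002]
contact_force: [-1.5, -1.6, 3.1]
opening: -0.0
```

Request:
arm_command(
  rows="0 0 -2 0 0 0; 0 0 -3 0 0 0; 0 0 -4 0 0 0; 0 0 -4 0 0 0",
)

```text
t: 3.55
tool_pos: [0.5442, 0.2487, 0.2226]
tool_rot: [-0.164, -3.137, 0.002]
contact_force: [-7.7, -2.5, 14.2]
opening: 0.0001
```

```bash
python3 - <<'E'
from geo import *
state()
S=snap('side')
[print(np.round(c,1),s[:5]) for c,s in blobs(redm(S)) if c[0]<200]
for a in (0,.7):
    for yy in(216,): print(a,proj(S,[*cab(0,216),.1+.09*np.sin(.35-a)]))
E
```

```text
t 3.55 pos [544.2042 248.6893 222.5584] jawdir deg 84.0 tilt [-0.0354 -0.0679] F [-7.73   -2.5187 14.2042] op 0.1
[165.4 172.9] [163 169   6   9  35]
0 (np.float64(162.54746669954417), np.float64(153.57914674457743))
0.7 (np.float64(165.3996636406592), np.float64(172.46610092214084))
```

Request:
arm_command(
  rows="0 0 20 0 0 0; 0 0 50 0 0 0; -40 13 60 0 0 0; -90 30 60 0 0 0; -138 45 60 0 0 0; -138 45 30 0 0 0; -138 45 -20 0 0 0; -138 45 -50 0 0 0; -138 45 -50 0 0 0",
  jaw=0.65,
)

```text
t: 4.72
tool_pos: [0.4042, 0.2927, 0.1688]
tool_rot: [-0.164, -3.131, 0.007]
contact_force: [0.5, 0.8, 0.1]
opening: 0.0552
```

```bash
python3 - <<'E'
from geo import *
state([*cab(0,216),.123],83.8)
S=snap('side','s2.png')
[print(np.round(c,1),s[:5]) for c,s in blobs(redm(S)) if c[0]<200]
cv2.imwrite('pics/s2c.png',cv2.resize(cv2.cvtColor(S['frame'],cv2.COLOR_RGB2BGR)[90:240,90:290],None,fx=3,fy=3))
E
```

```text
t 4.72 pos [404.2059 292.7064 168.7982] jawdir deg 84.01 tilt [-0.3858 -0.2457] F [0.4551 0.7834 0.1032] op 55.2
move [  1.9575   0.6215 -45.7982]
turn z -0.20904216463610226
[165.4 172.8] [163 169   6   8  34]
```

View pics/s2c.png

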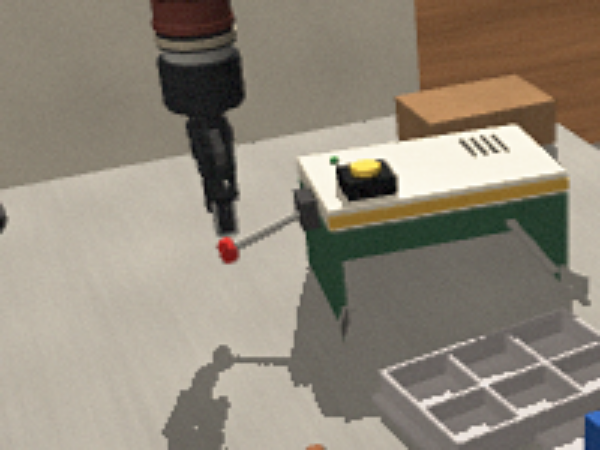

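The crop shows the lever dropped with its red knob at crop (228,250), directly below the open fingers, and the button down. Now I lower and pinch.

Request:
arm_command(
  rows="2 0 -20 0 0 0; 2 0 -40 0 0 0; 2 0 -46 0 0 0; 2 0 -46 0 0 0",
)

```text
t: 5.28
tool_pos: [0.4082, 0.2937, 0.1263]
tool_rot: [-0.164, -3.136, 0.003]
contact_force: [-0.2, -0.3, 0.4]
opening: 0.0553
```

Request:
arm_command(
  rows="0 0 0 0 0 0; 0 0 0 0 0 0; 0 0 0 0 0 0; 0 0 0 0 0 0",
  jaw=0.1,
  squeeze=20,
)

```text
t: 5.78
tool_pos: [0.409, 0.2927, 0.1279]
tool_rot: [0.163, 3.137, -0.008]
contact_force: [-1.3, -7.1, 6.7]
opening: 0.0254
```

Request:
arm_command(
  rows="-2 0 8 0 0 0; -4 0.5 16 0 0 0; -5 0.5 24 0 0 0; -5.5 0.5 32 0 0 0; -5 0.5 40 0 0 0; -4 0.5 48 0 0 0; -2 0 55 0 0 0; 0 0 60 0 0 0; 0 0 63 0 0 0; 0 0 65 0 0 0; 0 0 65 0 0 0",
)

```text
t: 7.15
tool_pos: [0.4094, 0.2925, 0.1918]
tool_rot: [0.163, 3.136, -0.008]
contact_force: [5.7, -1.8, -10.0]
opening: 0.0254
```

```bash
python3 - <<'E'
from geo import *
state()
S=snap('side')
[print(np.round(c,1),s[:5]) for c,s in blobs(redm(S),10) if c[0]<200]
E
```

```text
t 7.15 pos [409.3534 292.4675 191.7546] jawdir deg 84.05 tilt [ 0.0884 -0.2924] F [ 5.7181 -1.7764 -9.9815] op 25.4
```

Request:
arm_command(
  rows="0 0 0 0 0 0; 0 0 0 0 0 0; 0 0 0 0 0 0; 0 0 40 0 0 0; 0 0 80 0 0 0; 0 -40 80 0 0 0; 0 -90 80 0 0 0; 0 -140 80 0 0 0",
  jaw=0.6,
)

```text
t: 8.2
tool_pos: [0.4093, 0.1515, 0.2725]
tool_rot: [0.161, 3.134, -0.007]
contact_force: [0.1, -0.1, 0.3]
opening: 0.0512
```

```bash
python3 - <<'E'
from geo import *
state()
S=snap('side');T=snap('top')
[print(np.round(c,1),s[:5]) for c,s in blobs(redm(S),10) if c[0]<200]
[print(np.round(c,1),s[:5],plane(T,*c,0.028)[:2]) for c,s in blobs(redm(T))]
m=mask(S,(24,150,120),(34,255,255));print([(np.round(c,1),s) for c,s in blobs(m,8)], [proj(S,[*cab(-30,75),z]) for z in(.158,.15)])
E
```

```text
t 8.2 pos [409.269  151.5291 272.4838] jawdir deg 84.13 tilt [ 0.171 -0.265] F [ 0.0558 -0.059   0.2946] op 51.2
[162.7 154.5] [160 151   7   8  38]
[380.6 182.7] [373 175  16  16 157] [ 0.59   -0.3664]
[321.8 189.6] [313 182  16  16 148] [ 0.5683 -0.2006]
[367.  228.3] [359 221  16  16 148] [ 0.4616 -0.3283]
[331.2 235.7] [323 228  16  16 156] [ 0.44   -0.2278]
[131.1 252.1] [126 248  12  13  85] [0.3893 0.3263]
[347.3 269.2] [339 261  16  17 150] [ 0.3473 -0.2734]
[139.6 364.4] [130 355  22  19 144] [0.0835 0.2965]
[127.1 373.1] [123 369   9   8  27] [0.0599 0.3301]
[227.6 379.5] [223 374  10  10  32] [0.0433 0.0554]
[243.3 379.2] [240 375   9   9  25] [0.0443 0.0123]
[(array([210.8, 142.2]), array([207, 141,   9,   3,  18], dtype=int32))] [(np.float64(211.1082983612103), np.float64(141.2249260304801)), (np.float64(211.324927352451), np.float64(143.7652444634163))]
```

Lever and button are back at their starting pixels. Next is a precise tray crop.

```bash
python3 - <<'E'
from geo import *
T=snap('top')
for p in [(245.3,170.6),(247.9,194.7)]: print(plane(T,*p,.028))
cv2.imwrite('pics/tr.png',cv2.resize(cv2.cvtColor(T['frame'],cv2.COLOR_RGB2BGR)[135:230,210:305],None,fx=6,fy=6,interpolation=cv2.INTER_CUBIC))
print(monitor.get_obs()['q'])
for n,p in dict(a=(380.7,182.6),b=(321.7,189.6),c=(367,228.3),d=(331.2,235.7),e=(347.3,269.2)).items(): print(n,plane(T,*p,.023)[:2])
E
```

```text
[0.619  0.0141 0.028 ]
[0.5517 0.006  0.028 ]
[ 0.185  -0.4071  2.0683 -0.0049  1.4784 -1.2779]
a [ 0.5905 -0.3683]
b [ 0.5687 -0.2013]
c [ 0.4613 -0.3297]
d [ 0.4396 -0.2288]
e [ 0.3465 -0.2746]
```

View pics/tr.png

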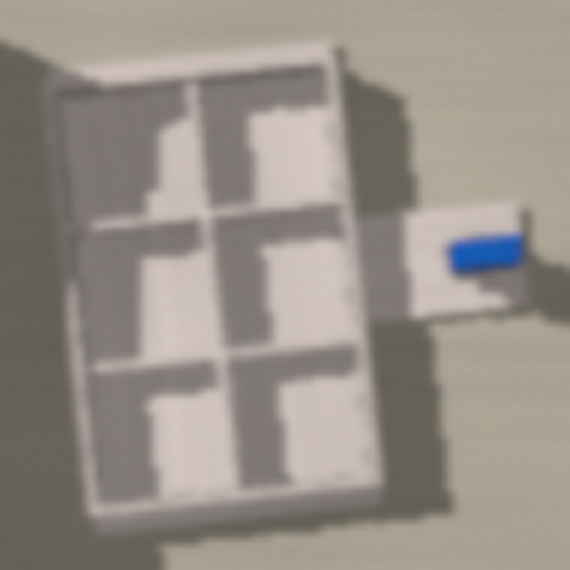

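Request:
arm_command(
  rows="20 -45 -10 0 0 1.5; 40 -90 -30 0 0 3; 60 -135 -50 0 0 4.5; 80 -180 -70 0 0 6; 100 -225 -70 0 0 8; 120 -270 -70 0 0 9.5; 140 -315 -70 0 0 11; 159 -353 -70 0 0 12.5; 159 -353 -100 0 0 12.5; 159 -353 -140 0 0 12.5; 159 -353 -170 0 0 12.5; 159 -353 -170 0 0 12.5",
  jaw=0.65,
)

```text
t: 9.85
tool_pos: [0.5674, -0.2, 0.0991]
tool_rot: [0.175, -3.135, 0.001]
contact_force: [-0.6, -0.8, 0.5]
opening: 0.0554
```

```bash
cat >> geo.py <<'E'
def dolls(T=None):
    T=T or snap('top'); L=[(c,s[4],plane(T,*c,.023)[:2]) for c,s in blobs(redm(T),90) if 310<c[0]<400 and 160<c[1]<290]
    for l in L: print('doll px',np.round(l[0],1),'area',l[1],'xy mm',l[2]*1000)
    return L
def crop(name,fn,x0,x1,y0,y1,f):
    im=snap(name);cv2.imwrite('pics/'+fn,cv2.resize(cv2.cvtColor(im['frame'],cv2.COLOR_RGB2BGR)[y0:y1,x0:x1],None,fx=f,fy=f,interpolation=cv2.INTER_CUBIC)); return im
E
python3 - <<'E'
from geo import *
state([.5687,-.2013,.102],96.6); dolls()
crop('side','d1.png',190,390,150,350,3)
E
```

```text
t 9.85 pos [ 567.371  -200.0087   99.087 ] jawdir deg 96.41 tilt [-0.1   -0.026] F [-0.5933 -0.8104  0.4792] op 55.4
move [ 1.329  -1.2913  2.913 ]
turn z 0.19312644467147777
doll px [381.4 182.3] area 147 xy mm [ 591.2471 -370.3201]
doll px [368.4 228.8] area 130 xy mm [ 460.0434 -333.6571]
doll px [347.6 268.8] area 150 xy mm [ 347.6592 -275.4518]
```

View pics/d1.png

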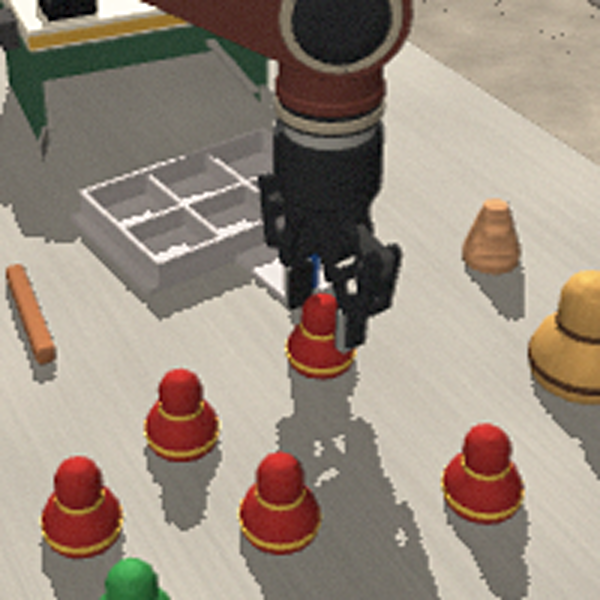

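The gripper straddles the doll's head at crop (320,320). I close and lift.

Request:
arm_command(
  rows="0 0 4 0 0 0; 0 0 4 0 0 0; 0 0 4 0 0 0; 0 0 4 0 0 0; 0 0 20 0 0 0; 0 0 45 0 0 0; 0 0 65 0 0 0; 0 0 65 0 0 0",
  jaw=0.2,
  squeeze=35,
)

```text
t: 10.95
tool_pos: [0.5707, -0.2021, 0.1711]
tool_rot: [-0.175, 3.128, -0.011]
contact_force: [-0.0, 0.5, -0.1]
opening: 0.028
```

Request:
arm_command(
  rows="9 30 0 0 0 0; 22 74 0 0 0 0; 36 118 0 0 0 0; 49 162 0 0 0 0; 62 206 0 0 0 0; 72 240 0 0 0 0; 77 254 0 0 0 0; 77 254 0 0 0 0; 77 254 -20 0 0 0; 77 254 -20 0 0 0",
)

```text
t: 12.2
tool_pos: [0.6458, 0.0507, 0.1476]
tool_rot: [-0.173, 3.134, -0.01]
contact_force: [-0.8, 0.9, -0.7]
opening: 0.0283
```

```bash
python3 - <<'E'
from geo import *
state([.6471,.0524,.108],96.6); dolls()
crop('side','d2.png',190,390,100,300,3)
E
```

```text
t 12.2 pos [645.7552  50.7302 147.6179] jawdir deg 96.3 tilt [ 0.1986 -0.3626] F [-0.829   0.9454 -0.6733] op 28.3
move [  1.3448   1.6698 -39.6179]
turn z 0.29703469543983374
doll px [380.6 182.7] area 156 xy mm [ 590.2413 -368.0665]
doll px [366.8 228.5] area 154 xy mm [ 460.7925 -329.1694]
doll px [325.3 245.6] area 161 xy mm [ 411.7871 -212.2923]
doll px [347.3 269.2] area 147 xy mm [ 346.5649 -274.5732]
```

View pics/d2.png

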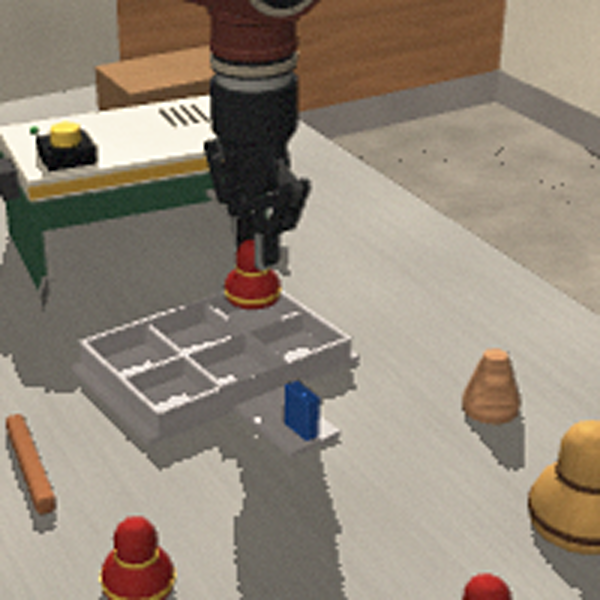

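The doll is held upright over the far deep cell at crop (252,290). Doll d has been knocked to px (325,246), so I use its new position from here. I lower and release.

Request:
arm_command(
  rows="1 1 -10 0 0 0; 1 1 -22 0 0 0; 1 1 -32 0 0 0; 1 1 -37 0 0 0; 1 1 -37 0 0 0",
)

```text
t: 12.92
tool_pos: [0.6485, 0.0521, 0.1144]
tool_rot: [-0.173, 3.13, -0.011]
contact_force: [-3.3, 0.4, 6.8]
opening: 0.028
```

Request:
arm_command(
  rows="0 0 0 0 0 0; 0 0 0 0 0 0; 0 0 0 0 0 0; 0 0 25 0 0 0; 0 0 60 0 0 0; 0 0 90 0 0 0; -35 -38 90 0 0 0; -70 -76 90 0 0 0; -105 -114 90 0 0 0; -140 -152 90 0 0 0; -170 -190 90 0 0 0",
  jaw=0.6,
)

```text
t: 14.3
tool_pos: [0.4771, -0.1389, 0.2042]
tool_rot: [-0.174, 3.13, -0.011]
contact_force: [0.5, -0.1, 0.4]
opening: 0.0511
```

```bash
python3 - <<'E'
from geo import *
state([.4118,-.2123,.104],96.6); T=snap('top'); dolls(T)
[print(np.round(c,1),s[:5],plane(T,*c,0.027)[:2]) for c,s in blobs(redm(T)) if 215<c[0]<280]
E
```

```text
t 14.3 pos [ 477.1266 -138.8547  204.1924] jawdir deg 96.35 tilt [ 0.4314 -0.3794] F [ 0.4536 -0.1462  0.3746] op 51.1
move [ -65.3266  -73.4453 -100.1924]
turn z 0.2528627215405521
doll px [380.7 182.7] area 158 xy mm [ 590.3391 -368.2053]
doll px [367.8 228.4] area 140 xy mm [ 460.9633 -331.9805]
doll px [337.7 273.5] area 384 xy mm [ 334.4264 -247.6133]
[232.  160.4] [224 153  17  17 179] [0.6473 0.0518]
[267.9 287.2] [264 280   8  16  31] [ 0.2957 -0.0527]
[264.2 330.2] [260 326   9   9  31] [ 0.1777 -0.0437]
[257.6 335. ] [254 332   7   7  20] [ 0.1644 -0.0254]
[274.1 343. ] [270 335   9  14  37] [ 0.1428 -0.0713]
[244.9 366.9] [229 345  31  39 273] [0.0774 0.0084]
[276.3 359.8] [271 353  10  16  48] [ 0.0971 -0.0779]
[270.3 368.6] [267 363   8  12  39] [ 0.0728 -0.0617]
[276.  377.8] [272 372  10  12  34] [ 0.048  -0.0776]
```

Request:
arm_command(
  rows="-33 -37 0 0 0 0; -65 -73 0 0 0 0; -65 -73 -40 0 0 0; -65 -73 -75 0 0 0; -65 -73 -98 0 0 0; -65 -73 -98 0 0 0; -65 -73 -98 0 0 0",
)

```text
t: 15.22
tool_pos: [0.4103, -0.2153, 0.1068]
tool_rot: [-0.169, 3.132, -0.017]
contact_force: [0.5, 0.2, 0.0]
opening: 0.0512
```

Request:
arm_command(
  rows="0 0 0 0 0 0; 0 0 0 0 0 0; 0 0 0 0 0 0; 0 0 0 0 0 0; 0 0 20 0 0 0; 0 0 45 0 0 0; 0 0 65 0 0 0; 0 0 65 0 0 0",
  jaw=0.2,
)

```text
t: 16.23
tool_pos: [0.4112, -0.2159, 0.1736]
tool_rot: [-0.169, 3.129, -0.021]
contact_force: [1.4, -0.9, -0.7]
opening: 0.0282
```

Request:
arm_command(
  rows="15 24 0 0 0 0; 43 66 0 0 0 0; 73 111 0 0 0 0; 103 157 0 0 0 0; 133 203 0 0 0 0; 158 241 0 0 0 0; 170 260 0 0 0 0; 170 260 0 0 0 0; 170 260 -20 0 0 0; 170 260 -42 0 0 0; 170 260 -56 0 0 0; 170 260 -60 0 0 0",
)

```text
t: 17.73
tool_pos: [0.58, 0.0432, 0.1128]
tool_rot: [-0.168, 3.133, -0.021]
contact_force: [-8.5, -0.1, 17.1]
opening: 0.0283
```

Request:
arm_command(
  rows="1 1 2 0 0 0; 1 1 2 0 0 0",
)

```text
t: 17.98
tool_pos: [0.5811, 0.0437, 0.1148]
tool_rot: [-0.167, 3.132, -0.021]
contact_force: [0.4, 0.2, -0.8]
opening: 0.0284
```

```bash
python3 - <<'E'
from geo import *
state([.5816,.0448,.11])
crop('side','d3.png',190,370,140,290,4)
E
```

```text
t 17.98 pos [581.0927  43.7116 114.8267] jawdir deg 96.09 tilt [ 0.3157 -0.7643] F [ 0.4443  0.1645 -0.7751] op 28.4
move [ 0.5073  1.0884 -4.8267]
```

View pics/d3.png

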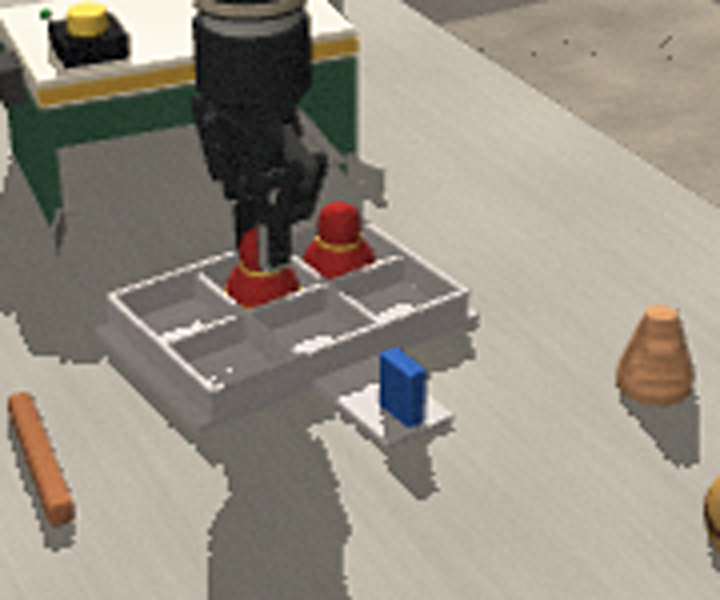

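Both dolls are standing in their cells, at crop (340,240) and (262,275), and the tray has not moved. I release and go to doll c.

Request:
arm_command(
  rows="0 0 0 0 0 0; 0 0 0 0 0 0; 0 0 0 0 0 0; 0 0 25 0 0 0; 0 0 60 0 0 0; 0 0 90 0 0 0; -19 -58 90 0 0 0; -38 -116 90 0 0 0; -57 -174 90 0 0 0; -76 -232 90 0 0 0; -95 -290 90 0 0 0; -95 -290 90 0 0 0",
  jaw=0.6,
)

```text
t: 19.52
tool_pos: [0.4849, -0.2496, 0.2052]
tool_rot: [-0.158, 3.133, -0.023]
contact_force: [0.1, -0.4, -0.4]
opening: 0.0513
```

```bash
python3 - <<'E'
from geo import *
state([.4608,-.3292,.106],96.6); T=snap('top'); dolls(T)
[print(np.round(c,1),s[:5],plane(T,*c,0.027)[:2]) for c,s in blobs(redm(T)) if 215<c[0]<280]
E
```

```text
t 19.52 pos [ 484.8753 -249.5634  205.1694] jawdir deg 95.76 tilt [ 0.3277 -0.818 ] F [ 0.1225 -0.3565 -0.3575] op 51.3
move [-24.0753 -79.6366 -99.1694]
turn z 0.8422348232149091
doll px [380.6 182.7] area 155 xy mm [ 590.301  -368.0047]
doll px [392.  269.7] area 234 xy mm [ 346.1622 -400.661 ]
[232.  160.3] [224 153  17  17 175] [0.6474 0.0516]
[234.7 183.5] [227 176  17  16 198] [0.5827 0.0433]
[277.5 375.1] [270 366  17  18  96] [ 0.0553 -0.0816]
```

Request:
arm_command(
  rows="-12 -40 0 0.4 0.2 0.4; -24 -79 0 0.8 0.3 0.8; -24 -79 -40 0.8 0.3 0.8; -24 -79 -75 0.8 0.3 0.8; -24 -79 -98 0.8 0.3 0.8; -24 -79 -98 0.8 0.3 0.8; -24 -79 -98 0.8 0.3 0.8",
)

```text
t: 20.45
tool_pos: [0.4625, -0.3263, 0.108]
tool_rot: [-0.185, 3.134, -0.0]
contact_force: [0.8, 0.1, 0.8]
opening: 0.0514
```

Request:
arm_command(
  rows="0 0 0 0 0 0; 0 0 0 0 0 0; 0 0 0 0 0 0; 0 0 0 0 0 0; 0 0 20 0 0 0; 0 0 45 0 0 0; 0 0 65 0 0 0; 0 0 65 0 0 0",
  jaw=0.2,
)

```text
t: 21.45
tool_pos: [0.4634, -0.3273, 0.1759]
tool_rot: [-0.185, 3.131, -0.006]
contact_force: [-0.1, 0.2, -0.4]
opening: 0.0281
```

Request:
arm_command(
  rows="4 26 0 0 0 0; 11 75 0 0 0 0; 19 129 0 0 0 0; 27 183 0 0 0 0; 34 237 0 0 0 0; 42 291 0 0 0 0; 49 336 0 0 0 0; 53 358 0 0 0 0; 53 364 0 0 0 0; 53 364 -20 0 0 0; 53 364 -20 0 0 0",
)

```text
t: 22.82
tool_pos: [0.5149, 0.0361, 0.1537]
tool_rot: [-0.184, 3.136, -0.006]
contact_force: [-0.5, -0.3, -1.0]
opening: 0.0282
```

```bash
python3 - <<'E'
from geo import *
state([.5161,.0372,.114],96.6); T=snap('top'); dolls(T)
E
```

```text
t 22.82 pos [514.8574  36.142  153.7374] jawdir deg 96.72 tilt [ 0.0362 -0.2002] F [-0.5422 -0.2848 -0.959 ] op 28.2
move [  1.2426   1.058  -39.7374]
turn z -0.11682331183379802
doll px [380.6 182.7] area 157 xy mm [ 590.3077 -368.073 ]
doll px [347.3 269. ] area 153 xy mm [ 347.0225 -274.5941]
```

Request:
arm_command(
  rows="1 1 -12 0 0 0; 1 1 -25 0 0 0; 1 1 -34 0 0 0; 1 1 -39 0 0 0; 1 1 -40 0 0 0",
)

```text
t: 23.5
tool_pos: [0.5165, 0.0371, 0.1145]
tool_rot: [-0.184, 3.134, -0.006]
contact_force: [1.3, -0.2, -1.2]
opening: 0.0278
```

Request:
arm_command(
  rows="0 0 0 0 0 0; 0 0 0 0 0 0; 0 0 0 0 0 0; 0 0 25 0 0 0; 0 0 60 0 0 0; 0 0 90 0 0 0; -25 -45 90 0 0 0; -50 -90 90 0 0 0; -75 -135 90 0 0 0; -100 -180 90 0 0 0; -125 -225 90 0 0 0; -140 -260 90 0 0 0",
  jaw=0.6,
)

```text
t: 25.0
tool_pos: [0.3753, -0.2244, 0.2048]
tool_rot: [-0.182, 3.134, -0.007]
contact_force: [-0.1, -0.1, -0.2]
opening: 0.0515
```

```bash
python3 - <<'E'
from geo import *
state([.3470,-.2746,.107],96.6); T=snap('top'); dolls(T)
[print(np.round(c,1),s[:5],plane(T,*c,0.027)[:2]) for c,s in blobs(redm(T)) if 215<c[0]<280]
E
```

```text
t 25.0 pos [ 375.326  -224.3699  204.7805] jawdir deg 96.64 tilt [ 0.1593 -0.244 ] F [-0.064  -0.1264 -0.2297] op 51.5
move [-28.326  -50.2301 -97.7805]
turn z -0.043774536878643744
doll px [380.6 182.6] area 159 xy mm [ 590.5433 -367.9605]
doll px [360.5 276.3] area 119 xy mm [ 327.2128 -311.7115]
doll px [379.9 282.1] area 107 xy mm [ 311.309  -366.4203]
[232.1 160.3] [224 153  17  17 177] [0.6475 0.0515]
[234.7 183.5] [227 176  17  16 198] [0.5826 0.0433]
[236.4 208.5] [229 201  17  16 196] [0.5128 0.0375]
[242.7 367.4] [236 365  14   6  35] [0.076  0.0146]
[228.5 379.1] [225 375   7   9  29] [0.044  0.0531]
```

Request:
arm_command(
  rows="-28 -50 0 0 0 0; -28 -50 -40 0 0 0; -28 -50 -75 0 0 0; -28 -50 -98 0 0 0; -28 -50 -98 0 0 0; -28 -50 -98 0 0 0",
)

```text
t: 25.8
tool_pos: [0.347, -0.2776, 0.1082]
tool_rot: [-0.178, 3.134, -0.014]
contact_force: [-0.6, -0.1, -0.8]
opening: 0.0514
```

Request:
arm_command(
  rows="0 0 0 0 0 0; 0 0 0 0 0 0; 0 0 0 0 0 0; 0 0 0 0 0 0; 0 0 20 0 0 0; 0 0 45 0 0 0; 0 0 65 0 0 0; 0 0 65 0 0 0",
  jaw=0.2,
)

```text
t: 26.8
tool_pos: [0.3478, -0.2784, 0.1751]
tool_rot: [-0.178, 3.132, -0.019]
contact_force: [0.5, 1.3, -0.7]
opening: 0.0281
```

Request:
arm_command(
  rows="15 21 0 0 0 0; 40 57 0 0 0 0; 68 97 0 0 0 0; 96 137 0 0 0 0; 124 177 0 0 0 0; 150 213 0 0 0 0; 168 239 0 0 0 0; 176 250 0 0 0 0; 176 250 0 0 0 0; 176 250 -20 0 0 0; 176 250 -20 0 0 0",
)

```text
t: 28.18
tool_pos: [0.5219, -0.0292, 0.1531]
tool_rot: [-0.176, 3.136, -0.018]
contact_force: [0.1, 0.6, -1.1]
opening: 0.0278
```

```bash
python3 - <<'E'
from geo import *
state([.5237,-.0284,.114],96.6); T=snap('top'); dolls(T)
E
```

```text
t 28.18 pos [521.9252 -29.2007 153.0713] jawdir deg 96.44 tilt [ 0.0679 -0.65  ] F [ 0.1262  0.5931 -1.084 ] op 27.8
move [  1.7748   0.8007 -39.0713]
turn z 0.16033159656730334
doll px [380.7 182.6] area 157 xy mm [ 590.4527 -368.1451]
```

Request:
arm_command(
  rows="1 1 -12 0.6 0 0; 1 1 -25 0.6 0 0; 1 1 -34 0.6 0 0; 1 1 -39 0.6 0 0; 1 1 -40 0.6 0 0",
)

```text
t: 28.85
tool_pos: [0.5239, -0.0281, 0.1142]
tool_rot: [-0.176, 3.133, -0.002]
contact_force: [-1.6, 0.2, 3.6]
opening: 0.0281
```

Request:
arm_command(
  rows="0 0 0 0 0 0; 0 0 0 0 0 0; 0 0 0 0 0 0; 0 0 25 0 0 0; 0 0 60 0 0 0; 0 0 90 0 0 0; 9 -50 90 0 0 0; 18 -100 90 0 0 0; 27 -150 90 0 0 0; 36 -200 90 0 0 0; 45 -250 90 0 0 0; 55 -295 90 0 0 0",
  jaw=0.6,
)

```text
t: 30.35
tool_pos: [0.579, -0.325, 0.2042]
tool_rot: [-0.176, 3.133, -0.002]
contact_force: [0.3, -0.0, 0.9]
opening: 0.0514
```

```bash
python3 - <<'E'
from geo import *
state([.5904,-.3681,.107],96.6); T=snap('top'); dolls(T)
[print(np.round(c,1),s[:5],plane(T,*c,0.027)[:2]) for c,s in blobs(redm(T)) if 215<c[0]<280]
E
```

```text
t 30.35 pos [ 578.959  -325.0483  204.2439] jawdir deg 96.41 tilt [ 0.2057 -0.063 ] F [ 0.2632 -0.0155  0.9295] op 51.4
move [ 11.441  -43.0517 -97.2439]
turn z 0.18723305127265633
[232.1 160.3] [224 153  17  17 175] [0.6475 0.0514]
[234.7 183.5] [227 176  17  16 198] [0.5826 0.0433]
[260.  205.2] [252 198  17  16 202] [ 0.5228 -0.028 ]
[236.4 208.6] [229 201  17  16 194] [0.5125 0.0377]
```

Request:
arm_command(
  rows="12 -43 0 0 0 0; 12 -43 -40 0 0 0; 12 -43 -75 0 0 0; 12 -43 -98 0 0 0; 12 -43 -98 0 0 0; 12 -43 -98 0 0 0",
)

```text
t: 31.15
tool_pos: [0.5921, -0.3734, 0.1082]
tool_rot: [-0.171, 3.13, -0.012]
contact_force: [-0.2, 0.3, 0.6]
opening: 0.0512
```

Request:
arm_command(
  rows="0 0 0 0 0 0; 0 0 0 0 0 0; 0 0 0 0 0 0; 0 0 0 0 0 0; 0 0 20 0 0 0; 0 0 45 0 0 0; 0 0 65 0 0 0; 0 0 65 0 0 0",
  jaw=0.2,
)

```text
t: 32.15
tool_pos: [0.5932, -0.3742, 0.1765]
tool_rot: [-0.171, 3.126, -0.017]
contact_force: [0.1, 0.4, -1.0]
opening: 0.0278
```

Request:
arm_command(
  rows="4 26 0 0.5 0 0; 11 72 0 0.5 0 0; 20 124 0 0.5 0 0; 29 176 0 0.5 0 0; 38 228 0 0.5 0 0; 48 280 0 0.5 0 0; 56 326 0 0.5 0 0; 61 354 0 0.5 0 0; 62 361 0 0.5 0 0; 62 361 -20 0.5 0 0; 62 361 -20 0.5 0 0",
)

```text
t: 33.52
tool_pos: [0.653, -0.0139, 0.1527]
tool_rot: [-0.169, 3.132, -0.002]
contact_force: [0.7, 0.1, -1.4]
opening: 0.0282
```

```bash
python3 - <<'E'
from geo import *
state([.6547,-.0132,.114],96.6)
E
```

```text
t 33.52 pos [653.0321 -13.8709 152.6902] jawdir deg 96.18 tilt [ 0.2696 -0.067 ] F [ 0.6945  0.1445 -1.4004] op 28.2
move [  1.6679   0.6709 -38.6902]
turn z 0.41697171668312194
```

Request:
arm_command(
  rows="1 1 -12 0 0 0; 1 1 -25 0 0 0; 1 1 -34 0 0 0; 1 1 -38 0 0 0; 1 1 -39 0 0 0",
)

```text
t: 34.15
tool_pos: [0.6545, -0.0129, 0.1151]
tool_rot: [-0.169, 3.132, -0.002]
contact_force: [-3.2, 0.0, 7.4]
opening: 0.0282
```

Request:
arm_command(
  rows="0 0 0 0 0 0; 0 0 0 0 0 0; 0 0 0 0 0 0; 0 0 25 0 0 0; 0 0 60 0 0 0; 0 0 90 0 0 0; -10 -22 90 0 0 -10; -20 -44 90 0 0 -20; -30 -66 90 0 0 -30; -40 -110 90 0 0 -40; -50 -160 90 0 0 -50; -50 -200 90 0 0 -60",
  jaw=0.6,
)

```text
t: 35.65
tool_pos: [0.6037, -0.2145, 0.2049]
tool_rot: [1.429, 2.794, -0.006]
contact_force: [-0.0, 0.7, -0.1]
opening: 0.0514
```

```bash
python3 - <<'E'
from geo import *
T=crop('top','tr2.png',205,325,130,230,6)
[print(np.round(c,1),s[:5],plane(T,*c,0.027)[:2]) for c,s in blobs(redm(T)) if 215<c[0]<280]
[print('blue',np.round(c,1),s[:5],plane(T,*c,.043)) for c,s in blobs(mask(T,(100,120,60),(130,255,255)),8)]
state([.6019,-.112,.087],6.6)
E
```

```text
[255.2 158.5] [247 151  17  17 173] [ 0.6535 -0.013 ]
[232.1 160.4] [224 153  17  17 173] [0.6473 0.0516]
[234.7 183.5] [227 176  17  16 197] [0.5825 0.0434]
[260.  205.2] [252 198  17  16 204] [ 0.5228 -0.0282]
[236.4 208.6] [229 201  17  16 195] [0.5127 0.0376]
[261.7 359.9] [259 354   6  13  25] [ 0.0965 -0.0376]
blue [290.5 176.8] [285 175  12   5  52] [ 0.602 -0.111  0.043]
t 35.7 pos [ 603.7352 -218.82    205.1935] jawdir deg 35.42 tilt [ 0.089  -0.4938] F [-2.0027 -2.0269  1.007 ] op 51.0
move [  -1.8352  106.82   -118.1935]
turn z -28.816866440922823
```

View pics/tr2.png

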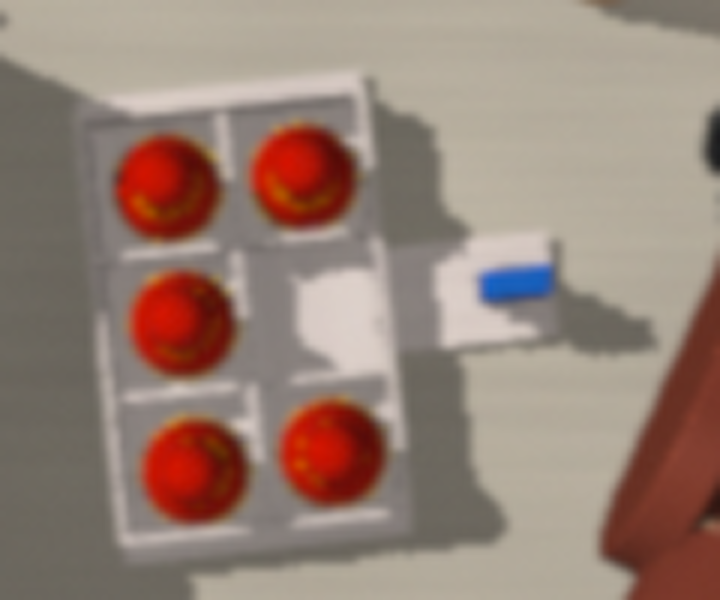

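All five dolls are upright in separate cells at crop (168,185), (303,175), (183,322), (196,470) and (333,450), and the tray is unmoved. Next is the blue grip at crop (517,284).

Request:
arm_command(
  rows="0 20 0 0.5 0 -9; -1 50 0 0.5 0 -18; -2 80 0 0.5 0 -27; -3 106 0 0.5 0 -29; -3 106 -40 0.5 0 -29; -3 106 -75 0.5 0 -29; -3 106 -100 0.5 0 -29; -3 106 -114 0.5 0 -29; -3 106 -115 0.5 0 -29",
)

```text
t: 36.83
tool_pos: [0.6002, -0.1126, 0.0893]
tool_rot: [-2.092, -2.341, 0.002]
contact_force: [-0.8, 0.6, -0.5]
opening: 0.0512
```

```bash
python3 - <<'E'
from geo import *
state([.601,-.113,.088],6.6)
crop('side','g1.png',230,350,180,280,6)
E
```

```text
t 36.83 pos [ 600.2231 -112.593    89.2603] jawdir deg 6.43 tilt [-0.14    0.0359] F [-0.7974  0.6074 -0.5112] op 51.2
move [ 0.7769 -0.407  -1.2603]
turn z 0.16772689195936152
```

View pics/g1.png

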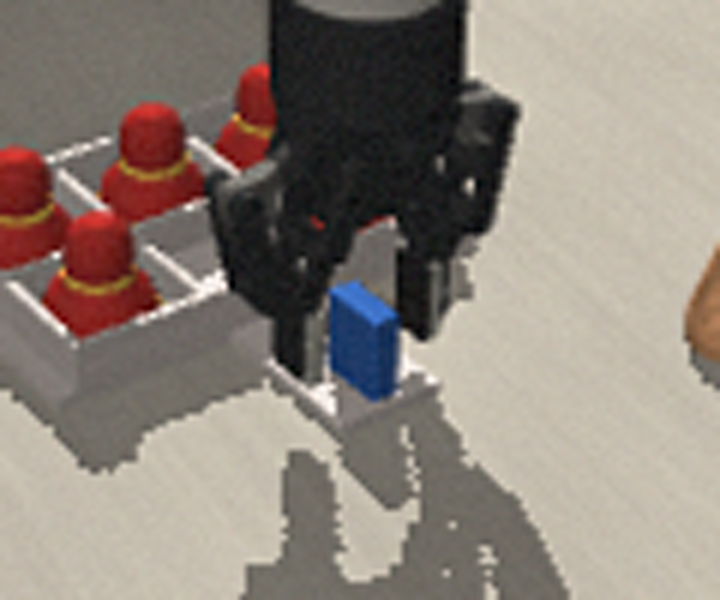

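The fingers straddle the blue grip at crop (363,340). I close.

Request:
arm_command(
  rows="0 0 1 0 0 0; 0 0 1 0 0 0; 0 0 1 0 0 0; 0 0 1 0 0 0; 0 0 1 0 0 0",
  jaw=0,
  squeeze=60,
)

```text
t: 37.5
tool_pos: [0.6018, -0.1132, 0.093]
tool_rot: [2.092, 2.342, 0.001]
contact_force: [-1.4, 0.0, 5.9]
opening: 0.0128
```

```bash
python3 - <<'E'
from geo import *
o,R=tool(); p=o['tool_pos'][:2]
T=snap('top')
L=[(c,plane(T,*c,0.027)[:2]) for c,s in blobs(redm(T),120) if 215<c[0]<280]; print(*L)
state([*cab(-128-150,0)],-6.2); print(cab(-278,0),cab(-128,0))
E
```

```text
(array([255.0671, 158.4207]), array([ 0.6537, -0.0128])) (array([232.0452, 160.3164]), array([0.6475, 0.0516])) (array([234.7246, 183.285 ]), array([0.5832, 0.0432])) (array([258.7564, 204.7949]), array([ 0.5239, -0.0246])) (array([236.4127, 208.7566]), array([0.5122, 0.0376]))
t 37.55 pos [ 601.8025 -113.1583   92.9797] jawdir deg 6.46 tilt [ 0.0907 -0.0512] F [-1.7057  0.0265  6.8538] op 12.5
move [-10.9263 106.7843]
turn z -12.656448733577633
[ 0.5909 -0.0064] [0.6071 0.1427]
```

Request:
arm_command(
  rows="-1 3 0 0 0 -1; -3 7 0 0 0 -2.2; -5 11 0 0 0 -3.6; -8 16 0 0 0 -5.2; -10 20 0 0 0 -6.8; -12 24 0 0 0 -8.4; -14 28 0 0 0 -10; -16 32 0 0 0 -11.2; -17.5 35 0 0 0 -12.2; -18.5 37 0 0 0 -12.6; -18.5 37 0 0 0 -12.6; -18.5 37 0 0 0 -12.6",
)

```text
t: 39.05
tool_pos: [0.5833, -0.0759, 0.093]
tool_rot: [2.337, 2.098, 0.001]
contact_force: [-1.4, -1.3, 2.2]
opening: 0.0124
```

```bash
python3 - <<'E'
from geo import *
T=crop('top','al.png',100,320,100,260,3.4)
L=[(c,plane(T,*c,0.027)[:2]) for c,s in blobs(redm(T),120) if 200<c[0]<280]; print(*L)
state([*cab(-348,0)],-6.2)
print([np.round(proj(T,[*cab(-220,y),.028]),1) for y in(-101,-33,33,101)],[np.round(proj(T,[*cab(x,y),.02]),1) for x in(-103,) for y in(-131,131)])
E
```

```text
(array([223.8544, 154.1772]), array([0.6644, 0.0747])) (array([246.5476, 157.5833]), array([0.6557, 0.0111])) (array([221.3743, 177.2398]), array([0.5997, 0.0807])) (array([217.8068, 202.1023]), array([0.5301, 0.0896])) (array([241.6175, 204.1705]), array([0.5251, 0.0232]))
t 39.1 pos [583.2653 -75.8605  92.9635] jawdir deg -6.16 tilt [ 0.0645 -0.019 ] F [-2.117  -0.2804  2.3951] op 13.1
move [ 0.051  -0.1041]
turn z -0.03813979621980934
[array([236.3, 142.5]), array([233.3, 166.5]), array([230.4, 190. ]), array([227.5, 214.2])] [array([196.5, 127.4]), array([184.8, 219.8])]
```

View pics/al.png

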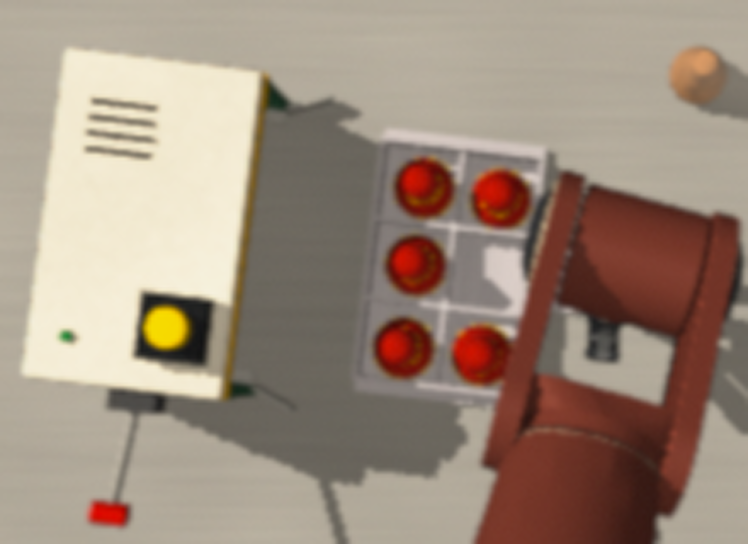

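The tray lines up with the mouth: divider crossings are at crop (451,228) and (441,305), within 2 mm of where they should be. I slide it in slowly.

Request:
arm_command(
  rows="0.5 5 0 0 0 0; 1.5 14 0 0 0 0; 2.5 23 0 0 0 0; 3.5 32 0 0 0 0; 4.5 41 0 0 0 0; 5.5 50 0 0 0 0; 6.4 59 0 0 0 0; 7.3 67 0 0 0 0; 8.1 75 0 0 0 0; 8.9 82 0 0 0 0; 9.5 88 0 0 0 0; 10 92 0 0 0 0",
)

```text
t: 40.6
tool_pos: [0.5933, 0.0165, 0.093]
tool_rot: [2.337, 2.098, 0.001]
contact_force: [-0.2, -4.6, 2.2]
opening: 0.0127
```

```bash
python3 - <<'E'
from geo import *
T=snap('top','in1.png')
print([(np.round(c,1),plane(T,*c,0.027)[:2]) for c,s in blobs(redm(T),60) if 170<c[0]<280 and c[1]<230])
state([*cab(-128,0)],-6.2)
o,_=tool();d=o['tool_pos'][:2]-CAB;c,s=np.cos(CY),np.sin(CY);print('cab frame',c*d[0]+s*d[1],-s*d[0]+c*d[1])
E
```

```text
[(array([191.2, 150.5]), array([0.6733, 0.1661])), (array([211.3, 152.1]), array([0.6697, 0.11  ])), (array([188.3, 173.3]), array([0.6094, 0.173 ])), (array([184.9, 198.4]), array([0.5392, 0.181 ])), (array([204.8, 199.6]), array([0.5367, 0.126 ]))]
t 40.65 pos [593.3072  16.8815  92.9806] jawdir deg -6.15 tilt [0.0628 0.0116] F [ 0.8581 -1.9157  1.2221] op 12.9
move [ 13.7689 125.8672]
turn z -0.05289002759440109
cab frame -0.254618002699095 9.482037489569328e-05
```

Request:
arm_command(
  rows="0.6 6 0 0 0 0; 1.6 15 0 0 0 0; 2.6 24 0 0 0 0; 3.6 33 0 0 0 0; 4.6 42 0 0 0 0; 5.6 51 0 0 0 0; 6.6 60 0 0 0 0; 7.6 69 0 0 0 0; 8.6 78 0 0 0 0; 9.5 87 0 0 0 0; 10.4 95 0 0 0 0; 11 101 0 0 0 0",
)

```text
t: 42.15
tool_pos: [0.6043, 0.1184, 0.093]
tool_rot: [2.337, 2.099, 0.001]
contact_force: [-0.0, -4.7, 2.8]
opening: 0.0132
```

```bash
python3 - <<'E'
from geo import *
state([*cab(-128,0)],-6.2)
o,_=tool();d=o['tool_pos'][:2]-CAB;c,s=np.cos(CY),np.sin(CY);print('cab frame',c*d[0]+s*d[1],-s*d[0]+c*d[1])
crop('side','in2.png',150,330,110,260,4)
E
```

```text
t 42.15 pos [604.3157 118.3986  92.9683] jawdir deg -6.14 tilt [0.0571 0.0082] F [-0.0273 -4.7261  2.8221] op 13.2
move [ 2.7604 24.35  ]
turn z -0.060883550493258554
cab frame -0.1525057332239434 0.000114483654361789
```

View pics/in2.png

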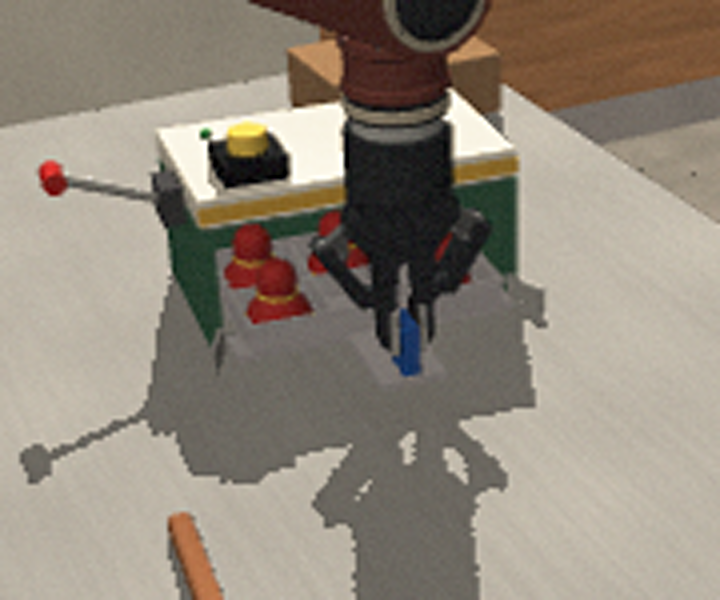

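The tray is entering squarely with its dolls upright, and the lever is still up. Last stretch.

Request:
arm_command(
  rows="0.6 6 0 0 0 0; 1.3 12 0 0 0 0; 1.8 17 0 0 0 0; 2.2 20 0 0 0 0; 2.4 22 0 0 0 0; 2.5 23 0 0 0 0; 2.6 24 0 0 0 0; 2.7 25 0 0 0 0",
)

```text
t: 43.2
tool_pos: [0.6064, 0.1411, 0.093]
tool_rot: [2.335, 2.098, -0.008]
contact_force: [-5.7, -18.5, 7.2]
opening: 0.0133
```

Request:
arm_command(
  rows="0.2 2 0 0 0 0; 0.4 4 0 0 0 0; 0.4 4 0 0 0 0",
)

```text
t: 43.58
tool_pos: [0.6062, 0.1418, 0.0929]
tool_rot: [2.333, 2.095, -0.019]
contact_force: [-5.9, -18.8, 7.8]
opening: 0.0127
```

```bash
python3 - <<'E'
from geo import *
state([*cab(-128,0)],-6.2)
o,_=tool();d=o['tool_pos'][:2]-CAB;c,s=np.cos(CY),np.sin(CY);print('cab frame',c*d[0]+s*d[1],-s*d[0]+c*d[1])
E
```

```text
t 43.58 pos [606.2324 141.7681  92.9442] jawdir deg -6.15 tilt [-0.3023 -0.7156] F [ -5.8842 -18.8192   7.8136] op 12.7
move [0.8437 0.9806]
turn z -0.052561728438107025
cab frame -0.1290659607826527 0.0007328257893683271
```

Request:
arm_command(
  rows="0 0 0 0 0 0; 0 0 0 0 0 0; 0 0 0 0 0 0; 0 0 20 0 0 0; 0 -5 60 0 0 0; 0 -15 110 0 0 0; -20 -60 140 0 0 0; -50 -110 140 0 0 0; -90 -160 140 0 0 0; -130 -200 140 0 0 0; -130 -240 140 0 0 0; -130 -240 140 0 0 0",
  jaw=0.6,
)

```text
t: 45.08
tool_pos: [0.4762, -0.1, 0.2348]
tool_rot: [2.335, 2.089, -0.017]
contact_force: [-0.1, -0.1, 0.2]
opening: 0.0513
```

```bash
python3 - <<'E'
from geo import *
T=snap('top','f.png');S=crop('side','fs.png',140,340,100,270,3.9)
state()
b=[c for c,s in blobs(mask(T,(100,120,60),(130,255,255)),8)];bs=[c for c,s in blobs(mask(S,(100,120,60),(130,255,255)),30)]
print(b,bs)
def cf(p): d=np.array(p[:2])-CAB;c,s=np.cos(CY),np.sin(CY);return c*d[0]+s*d[1],-s*d[0]+c*d[1]
for x in b: print('top',cf(plane(T,*x,.043)))
for x in b:
    for y in bs: print('tri',tri(T,x,S,y),cf(tri(T,x,S,y)[0]))
[print(np.round(c,1)) for c,s in blobs(redm(S),10) if c[0]<200]
E
```

```text
t 45.17 pos [476.565  -98.161  234.2145] jawdir deg -6.18 tilt [-0.1963 -0.7119] F [-0.5099 -0.3078 -0.2551] op 51.1
[array([199.1837, 174.102 ])] [array([247.2063, 192.6349])]
top (np.float64(-0.13048222441323667), np.float64(0.00044479188452642426))
tri (array([0.6072, 0.1442, 0.0192]), np.float64(0.0022168414275219126)) (np.float64(-0.1265438923927563), np.float64(-6.507605396071162e-06))
[162.6 154.3]
```

View pics/fs.png

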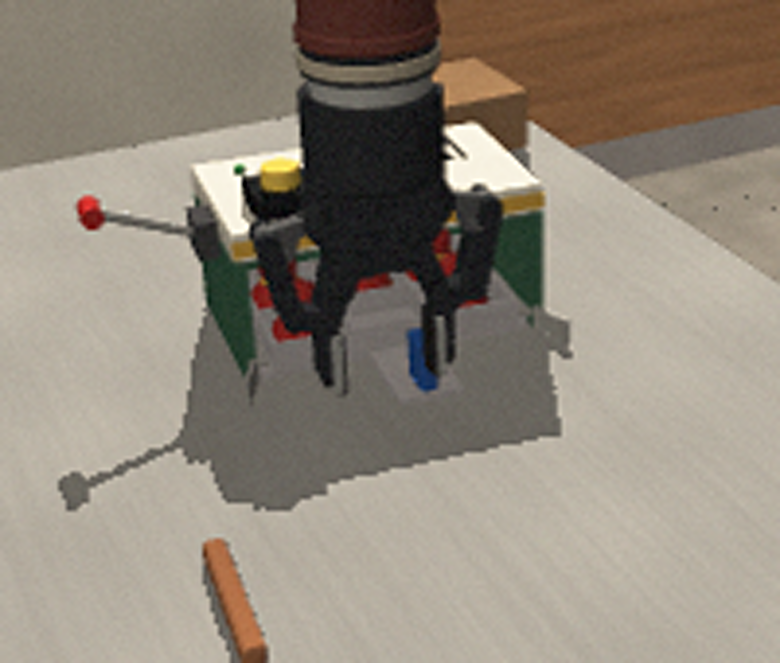

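View pics/f.png

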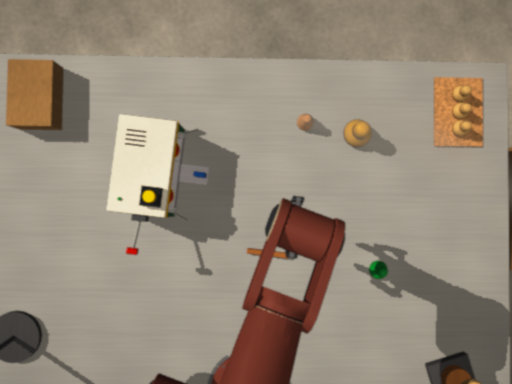

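The tray looks home, but I clear the arm and check the rear edge for certainty.

Request:
arm_command(
  rows="-10 -50 20 0.7 0 0; -20 -100 40 0.7 0 0; -20 -150 40 0.7 0 0; -20 -200 40 0.7 0 0; -20 -200 40 0.7 0 0",
)

```text
t: 45.8
tool_pos: [0.4572, -0.2996, 0.2747]
tool_rot: [-2.339, -2.095, 0.004]
contact_force: [-0.5, 0.3, -0.6]
opening: 0.0513
```

```bash
python3 - <<'E'
from geo import *
T=snap('top');S=snap('side')
def cf(p): d=np.array(p[:2])-CAB;c,s=np.cos(CY),np.sin(CY);return np.round([c*d[0]+s*d[1],-s*d[0]+c*d[1]],4)
bs=[c for c,s in blobs(mask(S,(100,120,60),(130,255,255)),30)];b=[c for c,s in blobs(mask(T,(100,120,60),(130,255,255)),8)]
print(b,bs)
for x in b:
  for y in bs: print(tri(T,x,S,y),cf(tri(T,x,S,y)[0]))
# brightness profile along cabinet x at z=.028 plane, y=+45
fr=cv2.cvtColor(T['frame'],cv2.COLOR_RGB2GRAY).astype(np.float32)
for y in(-45,45):
  q=[proj(T,[*cab(x,y),.028]) for x in range(-90,-48,2)]
  print(y,[int(v) for v in cv2.remap(fr,np.float32([[a[0] for a in q]]),np.float32([[a[1] for a in q]]),1)[0]])
q=[proj(T,[*cab(x,15),.006]) for x in range(-165,-135,2)]
print('tongue',[int(v) for v in cv2.remap(fr,np.float32([[a[0] for a in q]]),np.float32([[a[1] for a in q]]),1)[0]])
a=T['frame'][135:225,160:220];c=S['frame'][130:240,180:300]
A=cv2.resize(a,None,fx=6,fy=6,interpolation=2);C=cv2.resize(c,None,fx=3.6,fy=4.9,interpolation=2);h=min(len(A),len(C))
cv2.imwrite('pics/fin.png',cv2.cvtColor(np.hstack([A[:h],C[:h]]),cv2.COLOR_RGB2BGR))
E
```

```text
[array([199.1837, 174.102 ])] [array([249.1053, 193.6842])]
(array([0.6101, 0.1437, 0.0149]), np.float64(0.0032213056644364393)) [-0.1267 -0.0029]
-45 [95, 95, 95, 95, 95, 95, 93, 88, 81, 76, 87, 99, 108, 106, 97, 83, 68, 62, 64, 74, 93]
45 [95, 95, 95, 95, 95, 95, 93, 87, 80, 77, 87, 98, 107, 112, 113, 113, 111, 104, 96, 90, 96]
tongue [93, 93, 92, 93, 93, 94, 94, 97, 103, 108, 112, 114, 115, 115, 114]
```

View pics/fin.png

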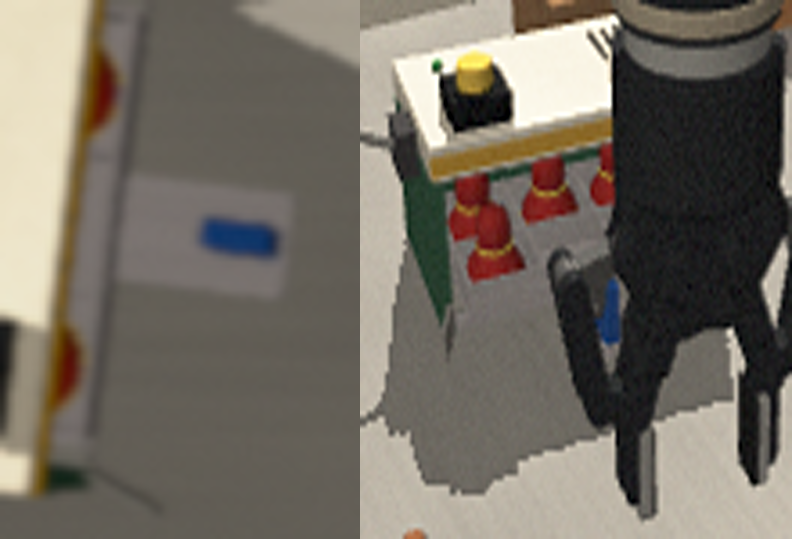

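The tongue edge reads cabinet x -149 (nominal -148) and the box rear about -69 (nominal -68). That is home within calibration error. Because the push force levelled off, I also nudge the rear of the grip with shut fingers to make sure.

Request:
arm_command(
  rows="18 50 0 0 0 0; 36 100 0 0 0 0; 54 150 0 0 0 0; 72 200 0 0 0 0; 90 250 0 0 0 0; 108 300 0 0 0 0; 126 350 0 0 0 0; 145 393 0 0 0 0; 145 393 -50 0 0 0; 145 393 -110 0 0 0; 145 393 -165 0 0 0; 145 393 -175 0 0 0",
  jaw=0,
)

```text
t: 47.4
tool_pos: [0.5981, 0.0976, 0.0946]
tool_rot: [-2.327, -2.096, 0.014]
contact_force: [0.1, 1.0, -0.3]
opening: 0.0001
```

```bash
python3 - <<'E'
from geo import *
state([*cab(-155,0),.098],-6.2)
E
```

```text
t 47.4 pos [598.1219  97.5865  94.5696] jawdir deg -5.98 tilt [-0.7543  0.0452] F [ 0.1406  0.9746 -0.3218] op 0.1
move [ 6.0382 18.3201  3.4304]
turn z -0.2175883691043765
```

Request:
arm_command(
  rows="4 0 2 0 0 0; 4.5 5 2 0 0 0; 5 10 2 0 0 0; 5.5 14 2 0 0 0; 6 17 2 0 0 0; 6 19 2 0 0 0; 6 20.5 2 0 0 0; 6 22 2 0 0 0; 6 22 2 0 0 0",
)

```text
t: 48.52
tool_pos: [0.6045, 0.1156, 0.0972]
tool_rot: [-2.332, -2.101, 0.024]
contact_force: [-2.1, -15.9, 5.9]
opening: -0.0003
```

Request:
arm_command(
  rows="0 1.5 0 0 0 0; 0 3 0 0 0 0; 0 3 0 0 0 0",
)

```text
t: 48.9
tool_pos: [0.6046, 0.116, 0.0973]
tool_rot: [2.333, 2.103, -0.032]
contact_force: [-1.7, -12.2, 2.4]
opening: -0.0
```

Request:
arm_command(
  rows="0 -10 0 0 0 0; 0 -25 0 0 0 0; 0 -40 40 0 0 0; 0 -60 90 0 0 0; -20 -110 140 0 0 0; -50 -160 180 0 0 0; -90 -200 180 0 0 0; -130 -250 180 0 0 0; -140 -300 180 0 0 0; -140 -350 180 0 0 0; -140 -400 180 0 0 0; -140 -400 180 0 0 0",
)

```text
t: 50.4
tool_pos: [0.4639, -0.2869, 0.2772]
tool_rot: [2.337, 2.097, -0.031]
contact_force: [0.4, -0.1, -0.3]
opening: 0.0001
```

```bash
python3 - <<'E'
from geo import *
T=snap('top');S=snap('side','last.png'); state()
print([c for c,s in blobs(mask(T,(100,120,60),(130,255,255)),8)])
[print(np.round(c,1)) for c,s in blobs(redm(S),10) if c[0]<200]
fr=cv2.cvtColor(T['frame'],cv2.COLOR_RGB2GRAY).astype(np.float32)
q=[proj(T,[*cab(x,15),.006]) for x in range(-165,-135,2)]
print('tongue',[int(v) for v in cv2.remap(fr,np.float32([[a[0] for a in q]]),np.float32([[a[1] for a in q]]),1)[0]])
E
```

```text
t 50.5 pos [ 464.258  -284.1864  276.985 ] jawdir deg -6.01 tilt [-0.8365 -0.7431] F [0.2304 1.0616 0.3363] op 0.3
[array([199.3 , 174.14])]
[162.7 154.2]
tongue [94, 94, 94, 94, 94, 94, 95, 99, 104, 109, 113, 115, 116, 116, 115]
```

View pics/last.png

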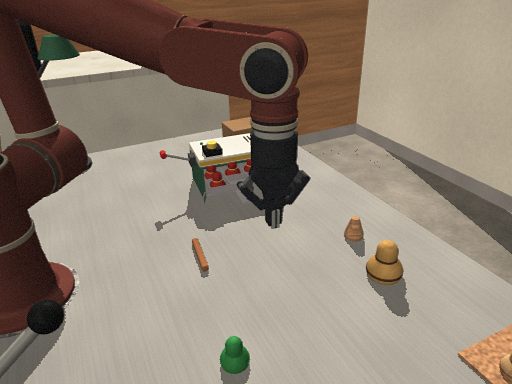

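The tray did not move under the extra push: the grip pixel shifted by no more than 0.1. The lever is up, and the gilded doll, cone, dowel and green doll are where they started. I hand in.

```bash
python3 -c "
from station import workorder
print(workorder.finish_job())"
```

```text
the job is handed in; nothing more can be done
None
```

I finished the job in the order asked and handed it in at about 50 s of robot time; the hand-in gives no verdict.

- **Trip test:** I pressed the button to its stop at about 14 N, and the camera showed the lever fully dropped. I then pinched the knob and lifted it to its upper stop. The knob is back at its starting pixel.
- **Dolls:** All five red dolls were placed upright in separate cells while the tray was outside. One had been knocked aside before I reached it, and I picked it from its new position.
- **Tray:** I lined it up with the mouth and slid it in until it stopped. After the slide, the tongue end read about cabinet x −149 mm against −148, and the box rear about −69 mm against −68. Both are inside the 2 mm calibration error.
- **Push check:** The force levelled off at about 19 N during the slide. I pushed the grip again from behind with shut fingers at 12–16 N, and the tray did not move.
- **Left alone:** In the last picture the gilded doll, cone, dowel and green doll are where they started.

No check failed. Triangulating the grip from both cameras disagreed a little, putting it 1–2 mm further in, because the gripper partly hid it from the side. The last views show the dolls only partly, under the roof and behind the gripper; those visible stand upright.

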